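# Set up a turbocharger for its bench test

### The job

Get the turbo on the blue cradle ready for its bench test: pull its orange-handled bypass lever all the way back towards the robot against its black stop pin, then swing it away again and leave it in line with the red pointer. After that, turn the black knob on the sloping grey control box so that its white line points at the yellow marker. Do not shift the red pointer or the yellow marker, and leave the two loose turbos and the carton where they are.

Things in the scene. Friction and masses are not known exactly. Their poses are not given: they have to be found in the camera images.
- rig: Fixed blue plate 170 x 230 x 12 mm with a turbo (108 mm across, 158 mm high, its axis 55 mm to +y of the origin) and, at y = -20 mm, an upright white degree disc of radius 70 mm centred 85 mm up. Origin: centre of the plate's underside, z up; the lever swings in the x-z plane, +x is away from the robot. On either side of the table, turned up to 0.3 rad.
- lever_hinge (a point): Point on the lever's hinge axis (which is the cradle's y axis), 85 mm above the table, in the lever arm's plane (39 mm to -y of the cradle's origin).
- lever (a joint): Angle of the bypass lever, rad, 0 to 1.2. At 0 it rests on the black stop pin, leaning 0.6 rad from upright towards the cradle's -x (the robot's side); it is upright at 0.6 and leans away at 1.2. Stays where it is left; about 3 N at the handle moves it.
- lever_grip (a point): Middle of the lever's orange round handle: 20 mm in diameter, 81 mm long, level along the cradle's y axis (axis y), 125 mm from the hinge axis, sticking out to -y from the flat steel arm (14 mm wide, 10 mm thick, its centre 47 mm to +y of this point). Axis z points along the arm away from the hinge. Only the plate lies below the handle.
- pointer (a joint): Angle of the red pointer, rad, about the same hinge axis and with the same zero as the lever: the lever is set when the two are equal. Stiff but movable; do not shift it.
- pointer_tip (a point): Outer end of the red pointer, a flat red bar 9 mm wide beside the degree disc, 111 mm from the hinge axis, 12 mm to +y of the lever arm's centre plane. Axis z points along it away from the hinge.
- console: Fixed control box: steel foot 150 x 150 mm and a grey head 170 x 180 x 50 mm whose panel slopes 0.55 rad (31.5 degrees), facing up and to the console's -x (towards the robot); its top edge is 185 mm above the table. Origin: centre of the foot on the table, z up, +x away from the robot. It may stand on either side, turned up to 0.3 rad.
- knob (a joint): Angle of the knob, rad, -1.6 to 1.6, about the panel's normal, growing counter-clockwise seen facing the panel; at 0 its white line points straight up the slope. Stays where it is left; about 0.1 N m turns it.
- knob_grip (a point): Point on the knob's axis at the height to grip, 34 mm above the dial. Axis z is the panel's outward normal, 0.55 rad from vertical; x points along the grip bar to the end with the white line. The black bar is 66 mm long (x), 16 mm wide (y) and ends 10 mm above this point (z); below it, up to 9 mm above the dial, is a round skirt of radius 35 mm.
- marker (a joint): Angle of the yellow marker, rad, about the same axis and with the same zero as the knob: the knob is set when the two are equal. Stiff but movable; do not shift it.
- marker_tip (a point): Middle of the top of the yellow marker, a bar 22 x 9 x 6 mm lying on the dial, 50 mm from the knob's axis. Axis x points outward from the knob's axis, z along the panel's normal.
- turbo_a: Bystander: loose turbo between the cradle and the console, 108 mm across and about 165 mm high with its silver actuator canister, which stands out 90 mm to its +x. Origin: centre of its underside.
- turbo_b: Bystander: a like loose turbo at the rear. Origin: centre of its underside.
- carton: Bystander: loose cardboard carton 100 x 140 x 90 mm at the rear. Origin: centre of its underside.

How it is judged (in metres and radians):
On the way, in this order (a step that is already met when the one before it is completed fails the run):
1. the lever is pulled back against its stop pin (within 0.06 rad) (value of joint lever below 0.06 rad), for 0.1 s.
2. the lever stands in line with the red pointer (within 0.07 rad) (angle between the z axis of lever_grip and the z axis of pointer_tip, either way round below 0.07 rad), for 0.3 s.
3. the knob's white line points at the yellow marker (within 0.09 rad) (angle between the x axis of knob_grip and the x axis of marker_tip, either way round below 0.09 rad), for 0.2 s.
At the end, for the whole second after the job is handed in: The lever is in line with the red pointer within 0.07 rad (4 degrees) and the knob's white line with the yellow marker within 0.09 rad (5 degrees), both at rest (angle between the z axis of lever_grip and the z axis of pointer_tip, either way round below 0.07 rad and angle between the x axis of knob_grip and the x axis of marker_tip, either way round below 0.09 rad and velocity of joint lever between -0.05 and 0.05 rad/s and velocity of joint knob between -0.05 and 0.05 rad/s); the robot touches nothing.
It fails at once if a loose turbo or the carton is shifted by more than 25 mm (distance of any of turbo_a, turbo_b, carton from where it was at the start of the episode above 0.025 m).
It fails at once if the red pointer is shifted by more than 5 mm (distance of pointer_tip from where it was at the start of the episode above 0.005 m).
It fails at once if the yellow marker is shifted by more than 3 mm (distance of marker_tip from where it was at the start of the episode above 0.003 m).
It also fails if it takes over 67 s, if anything falls off the work surface, if the arm or the gripper's body presses on something with over 40 N, if the wrist force passes 120 N, or if a joint passes its speed limit or range.

### The arm

A 7-joint arm with a two-finger parallel gripper is mounted at the origin on the work surface. World frame = base frame: x ahead of the robot, y to its left, z up, the work surface at z = 0. Lengths are in mm, angles in rad, forces in N, time in s.
With the tool pointing down it reaches from about 400 to 875 mm from the base axis. Payload 4.4 kg.
Tool frame: the origin (TCP) lies midway between the tips of the shut fingers; the grasp point (between the pads) lies 19 mm behind it; z points along the fingers, y is the line along which they close (so a half turn about z gives the same grasp; the last joint's range is limited). The gripper opens to 85 mm and grips with 20 to 120 N. Pads are 22 mm wide; open, the fingers measure 114 mm over their backs; the gripper's body (76 mm by 85 mm) begins 54 mm behind the grasp point. The pads swing forward as they close: fully open they stand 13 mm farther back than shut.
Start: joints at [-1.26, 0.628, 0.038, 1.517, -0.027, 0.996, -0.02], TCP at [239.143, 604.424, 231.313] pointing down, gripper open.
Joint ranges: [-3.06, 3.06], [-0.37, 2.12], [-1.25, 1.32], [0.18, 2.47], [-1.1, 4.24], [0.23, 1.98], [-2.94, 2.94]. Speed limits (rad/s): [2.57, 2.57, 3.14, 3.14, 3.14, 3.14, 3.14].

### API

Orientations are given as [roll, pitch, yaw] about the fixed x, y, z axes, in that order (R = Rz(yaw) Ry(pitch) Rx(roll)).
In Python, from cell import ctrl gives the robot as it stands.
- The arm moves only by the shell command python3 -m crank 'ROWS' [OPENING]. ROWS is JSON, a list that holds one entry, the list of rows, each a list of 4 numbers: the shift along the tool's x, y, z normalised to -1 to 1, where 1 is 2.5 cm, then the turn about the tool's z normalised to -1 to 1, where 1 is 0.08 rad. In form: [[[dx, dy, dz, turn], ...]]. A call has 1 to 12 rows; each row shifts and turns the commanded pose from where the row before left it, along the tool's axes as they then stand; what a row does not reach is not made up. A row lasts 1/12 s, in which the tool goes at most 41.7 mm and 7.16 degrees, less where a joint would pass 70% of its speed; a pose out of reach is approached as far as the arm can. A call with a number of a shift or a turn outside -1 to 1 is refused whole. A call with a gripper value outside its range is refused whole. OPENING is the closure, from -1 (fully open) to 1 (shut), set as the call begins (- or left out, the last holds). The fingers move at their own pace and stop on an object; the grip force is fixed at half the most. Time passes only in rows, so rows that do not move let the fingers close. It gives the time, the measured TCP pose, the force, the opening and the grip force at its end, in the units of the state.
- ctrl.read_state(): the state, without advancing time (a new reading comes with each control period).
- ctrl.get_image(name): name is "scene" or "top" or "wrist"; returns a dict with "img" (480x640x3 uint8, red, green, blue), "intrinsics" (3x3 intrinsics, pixels), "dist" ([k1, k2, p1, p2, k3] as OpenCV has them; the pictures are not rectified), "extrinsics" (4x4, takes a point from camera to world coordinates). Camera axes: x right, y up, looking along -z (the intrinsics and any distortion apply to the point x, -y, -z); pixel columns grow to the right and rows downward; lengths in mm; the calibration is good to about 2 mm. A picture is of the moment at which its call begins. There is no depth.
- ctrl.finish_job(): hands the job in; it is judged then, once.
Trained networks look in the newest picture that a camera, given by its name, has taken for a name from the list of things; names that differ only in an ending like _2 or _b are one class to them, and where a whole thing is asked for, a point or a joint stands for the part that bears it (a point fixed in the world has none). Each returns a list of dicts, best first, with "confidence" (0 to 1); they miss things now and then, are a little off and sometimes report something else, mostly with a low value. They report only what shows in the picture. A call takes as long as a camera call.
- ctrl.find_in(camera, target): "position" ([row, column] in pixels, amid what is visible of it).
- ctrl.trace(camera, target): "mask" (480x640 bool, what is visible of it) and "position" ([row, column] in pixels, amid what is visible of it).
- ctrl.place_of(camera, target): "position" ([row, column] in pixels: a listed point, or the origin of a listed thing).
The state is a dict: "clock": time; "qpos": joint angles; "qd": joint speeds; "tau": joint torques, N m; "eef_pos": TCP position; "tool_rot": TCP orientation; "force": force on the tool from outside, world axes, zero at the start; "torque": the same for the moment, N m; "width": finger opening in mm; "gripper_force": force on a finger pad.
Only numpy, scipy, OpenCV 4.12 (cv2) and the standard library are available. Lean on these libraries where they do the work, as an engineer would, in place of code of your own. Each camera call takes 0.05 s, during which the arm holds its last target. There are 200 camera calls.

## Working session

There is one attempt and no reset: what is moved stays moved. The work goes in short steps, Python scripts to look and compute and a shell command to move; the robot and the scene stay as the last step left them, time stands still between calls to the robot, and variables do not carry over. Pictures are saved under pics/ and viewed, at most 10 in all, crops included, and the job is handed in when it is done.

```bash
mkdir -p pics; ls; cat > h.py <<'E'
import numpy as np, cv2
from cell import ctrl
from scipy.spatial.transform import Rotation as R
def cam(n):
    d=ctrl.get_image(n); return d
def ray(d,rc):
    K=np.array(d["intrinsics"]);D=np.array(d["dist"]);E=np.array(d["extrinsics"])
    u=cv2.undistortPoints(np.array([[[rc[1],rc[0]]]],float),K,D)[0,0]
    v=E[:3,:3]@np.array([u[0],-u[1],-1]); return E[:3,3],v/np.linalg.norm(v)
def proj(d,P):
    K=np.array(d["intrinsics"]);D=np.array(d["dist"]);E=np.array(d["extrinsics"])
    p=(np.atleast_2d(P)-E[:3,3])@E[:3,:3]; p=p*[1,-1,-1]
    return cv2.projectPoints(p.reshape(-1,1,3),np.zeros(3),np.zeros(3),K,D)[0][:,0]
def atz(r,z): o,v=r; return o+v*(z-o[2])/v[2]
def tri(rs):
    A=0;b=0
    for o,v in rs: M=np.eye(3)-np.outer(v,v);A=A+M;b=b+M@o
    p=np.linalg.solve(A,b); return p,[round(float(np.linalg.norm((np.eye(3)-np.outer(v,v))@(p-o))),1) for o,v in rs]
E
cat > m.py <<'E'
from h import *
I={}
for c in ["scene","top"]:
    I[c]=cam(c); cv2.imwrite(f"pics/{c}0.png",I[c]["img"][:,:,::-1])
    print(c,np.round(I[c]["extrinsics"],2).tolist())
for t in ["rig","lever_hinge","lever_grip","pointer_tip","console","knob_grip","marker_tip","turbo_a","carton"]:
    rs=[]
    for c in I:
        o=ctrl.place_of(c,t)
        print(t,c,[(np.round(x["position"],1).tolist(),round(x["confidence"],2)) for x in o[:3]])
        if o: rs.append(ray(I[c],o[0]["position"]))
    if len(rs)==2:
        p,e=tri(rs); print("   ",np.round(p,1),e)
print(ctrl.read_state())
E
python3 m.py
```

```text
pics
scene [[-0.58, -0.46, 0.67, 1248.22], [0.82, -0.32, 0.48, 447.53], [-0.01, 0.83, 0.56, 676.69], [0.0, 0.0, 0.0, 1.0]]
top [[0.03, 0.99, -0.1, 494.82], [-1.0, 0.03, 0.03, -36.15], [0.04, 0.1, 0.99, 1095.67], [0.0, 0.0, 0.0, 1.0]]
rig scene [([236.5, 266.3], 0.88)]
rig top [([292.2, 387.9], 0.93)]
    [ 507.9 -231.7    4.8] [6.2, 6.2]
lever_hinge scene [([201.2, 251.4], 0.72)]
lever_hinge top [([291.5, 418.5], 0.63), ([272.5, 458.2], 0.58)]
    [ 507.6 -274.4   83.4] [1.6, 1.6]
lever_grip scene [([151.7, 222.1], 0.58)]
lever_grip top [([274.6, 456.6], 0.74)]
    [ 538.4 -313.6  205.4] [3.4, 3.4]
pointer_tip scene [([153.4, 254.4], 0.57)]
pointer_tip top [([294.4, 427.1], 0.55)]
    [ 500.8 -260.8  200.9] [0.3, 0.3]
console scene [([316.4, 450.5], 0.62)]
console top [([277.1, 179.8], 0.89)]
    [521.2 213.1   2.6] [3.8, 3.8]
knob_grip scene [([239.7, 472.2], 0.86)]
knob_grip top [([297.8, 147.6], 0.84)]
    [482.6 224.5 159.3] [4.8, 4.8]
marker_tip scene [([240.0, 446.1], 0.42), ([233.8, 267.3], 0.31)]
marker_tip top [([298.7, 429.3], 0.73), ([272.6, 175.0], 0.39)]
    [456.1 -57.7
[... 376 characters left out ...]
.0, 'qpos': array([-1.25980555,  0.62838583,  0.03845776,  1.51737141, -0.02703531,
        0.99631735, -0.02001252]), 'qd': array([-2.97623219e-04,  7.10866468e-04,  1.25422913e-03, -1.18912059e-03,
       -5.78977898e-05,  8.02558557e-05,  1.31989736e-03]), 'tau': array([ 4.32213519e-04, -5.63265932e+01,  1.22590274e+00, -1.93786812e+01,
        1.08437834e-02,  1.63050478e-03,  8.98163783e-07]), 'eef_pos': array([239.11018731, 604.44836704, 231.33099655]), 'tool_rot': array([ 3.14155933e+00, -9.25233587e-05,  2.76477999e+00]), 'force': array([ 1.29267377,  0.21571434, -0.82366829]), 'torque': array([-0.05634869,  0.00959001,  0.03601848]), 'gripper_force': 0.0, 'width': 85.04143697695847}
```

View pictures.

View pics/top0.png

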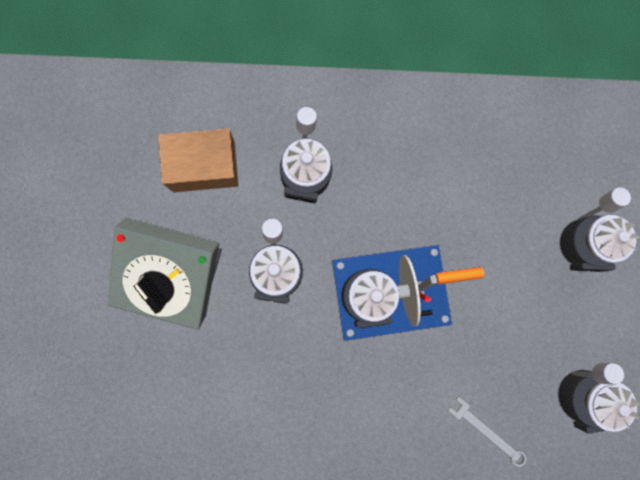

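View pics/scene0.png

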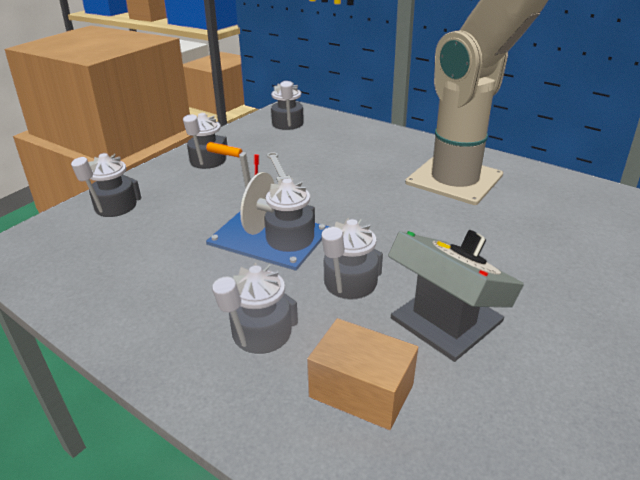

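```bash
cat > m2.py <<'E'
from h import *
I={c:cam(c) for c in ["scene","top"]}
im=I["top"]["img"][:,:,::-1]; hsv=cv2.cvtColor(np.ascontiguousarray(im),cv2.COLOR_BGR2HSV)
m=cv2.inRange(hsv,(105,150,60),(125,255,255)); m[:, :320]=0; m[:,470:]=0; m[:230]=0; m[350:]=0
ys,xs=np.nonzero(m); P=np.array([atz(ray(I["top"],(y,x)),12)[:2] for y,x in zip(ys,xs)],np.float32)
print("plate",cv2.minAreaRect(P))
def crop(c,r0,r1,c0,c1): return cv2.resize(I[c]["img"][r0:r1,c0:c1,::-1],(400,300),interpolation=cv2.INTER_CUBIC)
M=np.vstack([np.hstack([crop("top",217,332,90,230+13),crop("top",240,330,370,490)]),np.hstack([crop("scene",215,320,385,525),crop("scene",130,220,195,315)])])
cv2.imwrite("pics/mont.png",M)
E
python3 m2.py
```

```text
plate ((505.0712890625, -232.83563232421875), (166.06149291992188, 225.9442596435547), 9.764860153198242)
```

View pics/mont.png

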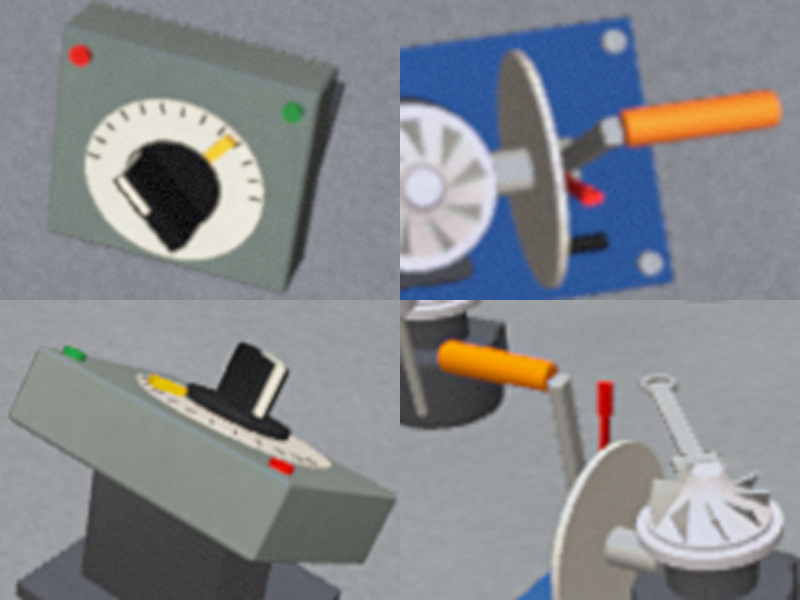

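```bash
cat > geo.py <<'E'
from h import *
T=0.55
def rz(a): return R.from_euler('z',a).as_matrix()
def plane(r,p,n): o,v=r; return o+v*((p-o)@n)/(v@n)
RIG=np.array([506.,-232.5,0]); RY=0.170
def lever_angles(d,rc,yoff):
    M=rz(RY); h=RIG+M@[0,yoff,85]; q=M.T@(plane(ray(d,rc),h,M[:,1])-h); return q
E
cat > m3.py <<'E'
from geo import *
I={c:cam(c) for c in ["scene","top"]}
t=lambda x,y:(217+y/2.609,90+x/2.614)
s=lambda x,y:(215+(y-300)/2.857,385+x/2.857)
rg=lambda x,y:(240+y/3.333,370+(x-400)/3.333)
sg=lambda x,y:(130+(y-300)/3.333,195+(x-400)/3.333)
d=I["top"]
C=[atz(ray(d,t(*a)),z) for a,z in [((65,32),185),((312,97),185),((285,290),96.1),((48,230),96.1)]]
print(np.round(C,1)); c=np.mean(C,0); e1=C[0]-C[1]; e2=C[3]-C[2]
print("centre",c,"len",np.linalg.norm(e1),np.linalg.norm(e2),"yaw",[np.arctan2(-e[0],e[1]) for e in (e1,e2)], [np.linalg.norm(C[0]-C[3]),np.linalg.norm(C[1]-C[2])])
yaw=np.mean([np.arctan2(-e[0],e[1]) for e in (e1,e2)])
# panel frame: x up slope, y, z normal
Rp=rz(yaw)@R.from_euler('y',-T).as_matrix()
for n,rc,dd in [("marker top",t(222,148),d),("marker sc",s(168,386),I["scene"])]:
    for h in (6,):
        q=Rp.T@(plane(ray(dd,rc),c+Rp[:,2]*h,Rp[:,2])-c); print(n,q,np.arctan2(q[1],q[0]))
print("knob_grip tri rel panel",Rp.T@(np.array([482.6,224.5,159.3])-c))
for n,rc,dd,y in [("ptr tip top",rg(595,197),d,-27),("ptr tip sc",sg(605,383),I["scene"],-27),("ptr low sc",sg(603,445),I["scene"],-27),("lev end top",rg(612,130),d,-39),("lev end sc",sg(560,380),I["scene"],-39),("lev grip top",rg(702,115),d,-86),("grip sc",sg(497,365),I["scene"],-86)]:
    q=lever_angles(dd,rc,y); print(n,np.round(q,1),"lean",round(float(np.arctan2(q[0],q[2])),3),round(float(np.hypot(q[0],q[2])),1))
# overlay
for c_,dd in I.items():
    im=np.ascontiguousarray(dd["img"][:,:,::-1]); im=cv2.resize(im,None,fx=3,fy=3,interpolation=cv2.INTER_CUBIC)
    for a,col in [(2.2,(0,0,255)),(1.2,(255,0,255))]:
        k=Rp@rz(a)
        for z in (44,):
            p=proj(dd,[c+k@[x,y,z] for x,y in [(33,8),(-33,8),(-33,-8),(33,-8),(33,8),(0,0)]])
            cv2.polylines(im,[np.int32(p*3)],False,col,1)
    p=proj(dd,[c+Rp@[85,90,0],c+Rp@[85,-90,0],c+Rp@[-85,-90,0],c+Rp@[-85,90,0]]); cv2.polylines(im,[np.int32(p*3)],True,(255,255,0),1)
    cv2.imwrite(f"pics/o_{c_}.png",im)
a=cv2.imread("pics/o_top.png")[217*3:335*3,95*3:225*3];b=cv2.imread("pics/o_scene.png")[215*3:333*3,390*3:520*3]
cv2.imwrite("pics/ov.png",np.hstack([a,b]))
E
python3 m3.py
```

```text
[[598.1 285.5 185. ]
 [559.7 119.6 185. ]
 [425.4 147.2  96.1]
 [463.7 319.3  96.1]]
centre [511.71601736 217.89069086 140.55      ] len 170.35158666462704 176.27977348047818 yaw [np.float64(-0.22726656626837222), np.float64(-0.21908047665646296)] [np.float64(164.6224055752961), np.float64(163.42323870648215)]
marker top [ 27.44752346 -31.04923296   6.        ] -0.8468916321896262
marker sc [ 51.57882197 -15.81481255   6.        ] -0.2975140033993851
knob_grip tri rel panel [-1.56532247e+01  1.27957076e-03  3.15905759e+01]
ptr tip top [-18.2   0.  119.5] lean -0.151 120.9
ptr tip sc [-16.7   0.  109.5] lean -0.152 110.8
ptr low sc [-8.4  0.  69.3] lean -0.121 69.8
lev end top [ 14.7  -0.  128.7] lean 0.114 129.5
lev end sc [ 15.1  -0.  123.1] lean 0.122 124.0
lev grip top [ 15.8  -0.  130.5] lean 0.121 131.5
grip sc [ 15.    0.  124.6] lean 0.12 125.5
```

View pics/ov.png

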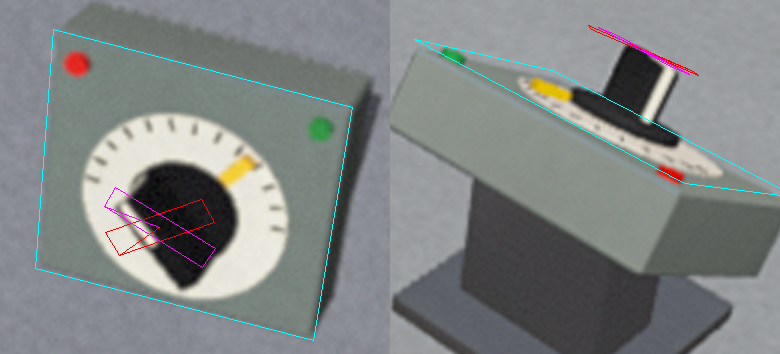

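```bash
cat > to.py <<'E'
import sys
from h import *
s=ctrl.read_state(); M=R.from_euler('xyz',s["tool_rot"]).as_matrix()
t=np.array([float(a) for a in sys.argv[1:4]]); u=M.T@(t-s["eef_pos"])/25
y=s["tool_rot"][2]; dy=(y-float(sys.argv[4]))/.08 if len(sys.argv)>4 else 0
print("clock",round(s["clock"],2),"units",np.round(u,2),"turn",round(dy,2),"q",np.round(s["qpos"],2),"w",round(s["width"],1))
E
python3 -m crank '[[[0,0,-0.2,1],[0,0,-0.2,1],[0,0,-0.2,1],[0,0,-0.2,1],[0,0,-0.2,1],[0,0,-0.2,1],[0,0,-0.2,1],[0,0,-0.2,1],[0,0,-0.2,1],[0,0,-0.2,1],[0,0,-0.2,1],[0,0,-0.2,1]]]'; python3 to.py 535.3 -314.7 290 1.741
```

```text
clock: 2.2
eef_pos: [239.0, 604.4, 291.6]
tool_rot: [-3.141, -0.0, 1.801]
force: [-0.5, -0.0, -0.8]
width: 85.4
gripper_force: 0.0
clock 2.2 units [-38.5    3.15   0.06] turn 0.75 q [-1.42  0.59  0.31  1.44 -0.19  1.13 -0.85] w 85.4
```

```bash
cat > m4.py <<'E'
from geo import *
from scipy.optimize import least_squares
I={c:cam(c) for c in ["scene","top"]}
t=lambda x,y:(217+y/2.609,90+x/2.614)
obs=[("top",t(65,32),"c0"),("top",t(312,97),"c1"),("top",t(285,290),"c2"),("top",t(48,230),"c3"),
("scene",(239.7,472.2),"k"),("top",(297.8,147.6),"k"),("scene",(240,446.1),"m"),("top",(273,175),"m"),
("scene",(217+0/3+42/3-2,390+24/3),"c0x")][:-1]
obs+=[("top",(217+205/3,95+120/3),"w1"),("top",(217+243/3,95+155/3),"w0")]
def pts(p):
    x,y,z,yaw,u,am,ak=p; Rp=rz(yaw)@R.from_euler('y',-T).as_matrix(); c=np.array([x,y,z]); k=c+Rp@[u,0,0]
    d={f"c{i}":c+Rp@[a,b,0] for i,(a,b) in enumerate([(85,90),(85,-90),(-85,-90),(-85,90)])}
    d["k"]=k+Rp[:,2]*34; d["m"]=k+Rp@[50*np.cos(am),50*np.sin(am),6]
    d["w1"]=k+Rp@[33*np.cos(ak),33*np.sin(ak),44]; d["w0"]=k+Rp[:,2]*44
    return d,Rp,k
def f(p):
    d,_,_=pts(p); r=[]
    for c,rc,n in obs: r+=list(proj(I[c],d[n])[0]-[rc[1],rc[0]])
    return np.r_[r,(p[2]-140.55)/1.0]
o=least_squares(f,[511,218,140,-.22,-15,-.6,.8],loss='soft_l1')
print(np.round(o.x,3)); print(np.round(f(o.x),1)); print("dial centre",pts(o.x)[2])
np.save("con.npy",o.x)
E
python3 m4.py
```

```text
[ 5.11667e+02  2.17559e+02  1.40351e+02 -2.38000e-01 -1.29520e+01
 -6.20000e-01  8.67000e-01]
[-1.1 -3.   3.8 -0.5 -0.1  2.9 -1.5  0.6  2.7 -1.7  2.2 -1.7 -2.3  3.
 -0.8  0.6 -0.2 -0.3  0.9  1.  -0.2]
dial centre [500.93669708 220.16406989 133.58073975]
```

```bash
python3 -m crank '[[[-1,0.26,0,0.7],[-1,0.26,0,0],[-1,0.26,0,0],[-1,0.26,0,0],[-1,0.26,0,0],[-1,0.26,0,0],[-1,0.26,0,0],[-1,0.26,0,0],[-1,0.26,0,0],[-1,0.26,0,0],[-1,0.26,0,0],[-1,0.26,0,0]]]';python3 -m crank '[[[-1,0,0,0],[-1,0,0,0],[-1,0,0,0],[-1,0,0,0],[-1,0,0,0],[-1,0,0,0],[-1,0,0,0],[-1,0,0,0],[-1,0,0,0],[-1,0,0,0],[-1,0,0,0],[-1,0,0,0]]]';python3 to.py 535.3 -314.7 290 1.741
```

```text
clock: 3.3
eef_pos: [370.6, 322.4, 291.2]
tool_rot: [3.142, -0.0, 1.752]
force: [1.3, -0.2, 0.5]
width: 85.4
gripper_force: 0.0
clock: 4.3
eef_pos: [423.4, 27.2, 291.3]
tool_rot: [3.141, -0.0, 1.752]
force: [1.1, -0.0, -0.3]
width: 85.4
gripper_force: 0.0
clock 4.3 units [-14.26   1.94   0.05] turn 0.13 q [-0.53  0.25  0.5   2.03 -0.15  0.9   0.24] w 85.4
```

```bash
python3 -m crank '[[[-1,0.14,0,0.1],[-1,0.14,0,0],[-1,0.14,0,0],[-1,0.14,0,0],[-1,0.14,0,0],[-1,0.14,0,0],[-1,0.14,0,0],[-1,0.14,0,0],[-1,0.14,0,0],[-1,0.14,0,0],[-1,0.14,0,0],[-1,0.14,0,0]]]';python3 -m crank '[[[-1,0.14,0,0],[-1,0.14,0,0],[0,0,0,0]]]' ;python3 to.py 535.3 -314.7 290 1.741; python3 - <<'E'
from h import *
d=cam("wrist")
for t in ["lever_grip","pointer_tip"]:
    for o in ctrl.place_of("wrist",t)[:2]: print(t,o["position"],round(o["confidence"],2),np.round(atz(ray(d,o["position"]),209 if t=="lever_grip" else 195),1))
cv2.imwrite("pics/w1.png",d["img"][:,:,::-1])
E
```

```text
clock: 5.3
eef_pos: [515.9, -261.2, 290.9]
tool_rot: [-3.141, -0.0, 1.744]
force: [0.4, -0.1, 0.4]
width: 85.2
gripper_force: 0.0
clock: 5.55
eef_pos: [530.9, -314.0, 290.9]
tool_rot: [-3.141, 0.005, 1.738]
force: [-0.0, -1.0, 0.1]
width: 85.2
gripper_force: 0.0
clock 5.55 units [-0.06  0.17  0.04] turn -0.03 q [ 0.18  0.57  0.52  1.55 -0.3   1.1   0.93] w 85.2
lever_grip [250.5, 328.5] 0.74 [ 535.  -315.1  209. ]
pointer_tip [146.8, 269.8] 0.93 [ 492.1 -263.4  195. ]
```

View pics/w1.png

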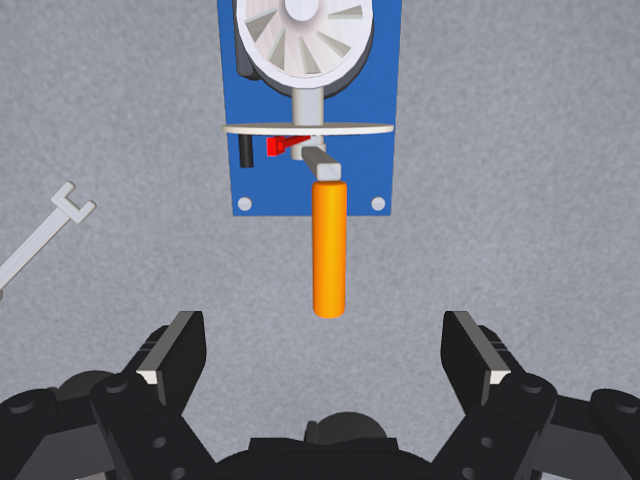

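```bash
cat > ang.py <<'E'
# lever & pointer lean from wrist/top/scene
import sys
from geo import *
for c in sys.argv[1:]:
    d=cam(c)
    for t,y,L in [("lever_grip",-86,125),("pointer_tip",-27,111)]:
        for o in ctrl.place_of(c,t)[:1]:
            q=lever_angles(d,o["position"],y); print(c,t,round(o["confidence"],2),np.round(q[[0,2]],1),"lean",round(float(np.arctan2(q[0],q[2])),3),"asin",round(float(np.arcsin(np.clip(q[0]/L,-1,1))),3))
E
python3 ang.py wrist scene top
python3 -m crank '[[[0,0.1,0.7,0],[0,0,0.7,0],[0,0,0.7,0],[0,0,0.7,0],[0,0,0.7,0],[0,0,0.7,0],[0,0,0,0]]]'
python3 -m crank '[[[0,0,0,0],[0,0,0,0],[0,0,0,0],[0,0,0,0],[0,0,0,0],[0,0,0,0],[0,0,0,0],[0,0,0,0]]]' 0.4; python3 to.py 535.3 -314.7 186 1.741
```

```text
wrist lever_grip 0.75 [ 14.8 127.7] lean 0.115 asin 0.119
wrist pointer_tip 0.69 [-17.  127.8] lean -0.133 asin -0.154
scene lever_grip 0.71 [ 15.3 121.3] lean 0.126 asin 0.123
scene pointer_tip 0.53 [-12.2 117.5] lean -0.104 asin -0.111
top lever_grip 0.87 [ 12.1 123.5] lean 0.097 asin 0.097
top pointer_tip 0.5 [-14.7 125.8] lean -0.116 asin -0.133
clock: 6.73
eef_pos: [531.8, -306.2, 183.0]
tool_rot: [-3.137, -0.004, 1.741]
force: [-0.2, 0.4, 0.2]
width: 85.5
gripper_force: 0.0
clock: 7.4
eef_pos: [533.6, -307.8, 186.5]
tool_rot: [3.141, 0.0, 1.741]
force: [-0.2, 0.6, -0.3]
width: 25.7
gripper_force: 0.0
clock 7.4 units [-0.28  0.02  0.02] turn -0.0 q [ 0.2   0.67  0.46  1.67 -0.37  0.88  0.98] w 25.7
```

```bash
python3 -m crank '[[[0,-0.3,-0.02,0],[0,-0.3,-0.02,0],[0,-0.3,0.02,0],[0,-0.3,0.02,0],[0,-0.3,0.05,0],[0,-0.3,0.05,0],[0,-0.29,0.09,0],[0,-0.29,0.09,0],[0,-0.28,0.12,0],[0,-0.28,0.12,0],[0,-0.27,0.15,0],[0,-0.27,0.15,0]]]';python3 -m crank '[[[0,-0.08,0,0],[0,-0.06,0,0],[0,0,0,0],[0,0,0,0]]]'; python3 ang.py wrist top scene
```

```text
clock: 8.4
eef_pos: [447.0, -322.6, 165.3]
tool_rot: [-3.141, -0.0, 1.741]
force: [2.1, 0.2, 1.7]
width: 26.0
gripper_force: 1.1
clock: 8.73
eef_pos: [444.7, -322.7, 165.3]
tool_rot: [3.142, -0.001, 1.741]
force: [4.0, 0.8, -4.2]
width: 25.6
gripper_force: 2.2
wrist pointer_tip 0.65 [-23.9 118.7] lean -0.198 asin -0.217
top lever_grip 0.73 [-71.4 102.9] lean -0.606 asin -0.608
top pointer_tip 0.54 [-10.6 126.4] lean -0.083 asin -0.095
scene lever_grip 0.67 [-67.8 104.3] lean -0.576 asin -0.573
scene pointer_tip 0.54 [-21.3 110.4] lean -0.191 asin -0.193
```

```bash
python3 -m crank '[[[0,-0.1,0,0],[0,-0.1,0,0],[0,0,0,0],[0,0,0,0]]]'; python3 to.py 444 -322 165 1.741
```

```text
clock: 9.52
eef_pos: [444.6, -322.7, 165.8]
tool_rot: [3.135, 0.002, 1.744]
force: [14.8, 2.3, -9.8]
width: 25.3
gripper_force: 7.6
clock 9.52 units [ 0.03 -0.02  0.03] turn 0.03 q [ 0.29  0.61  0.44  1.88 -0.38  0.73  1.12] w 25.3
```

```bash
python3 -m crank '[[[0,0.2,0,0],[0,0.2,0,0],[0,0.2,-0.12,0],[0,0.2,-0.12,0],[0,0.2,-0.11,0],[0,0.2,-0.1,0],[0,0.2,-0.09,0],[0,0.2,-0.08,0],[0,0.2,-0.07,0],[0,0.2,-0.05,0],[0,0.2,-0.03,0],[0,0.06,0,0]]]';python3 -m crank '[[[0,0,0,0],[0,0,0,0]]]'; cat > red.py <<'E'
from geo import *
d=cam("wrist"); im=np.ascontiguousarray(d["img"][:,:,::-1]); h=cv2.cvtColor(im,cv2.COLOR_BGR2HSV)
m=cv2.inRange(h,(0,180,90),(5,255,255))|cv2.inRange(h,(172,180,90),(180,255,255))
ys,xs=np.nonzero(m); Q=np.array([lever_angles(d,(y,x),-27) for y,x in zip(ys,xs)])[:,[0,2]]
r=np.hypot(*Q.T); print(len(Q),"r",r.min(),r.max())
for a in range(20,125,15):
    k=(r>=a)&(r<a+15)
    if k.sum()>3: print(a,k.sum(),np.round(np.arctan2(*Q[k].mean(0)),3))
o=cv2.inRange(h,(8,200,120),(22,255,255)); ys,xs=np.nonzero(o); print("orange",len(xs),xs.mean() if len(xs) else 0,ys.mean() if len(xs) else 0)
import sys; cv2.imwrite(f"pics/{sys.argv[1]}.png",cv2.resize(im[0:300,150:550],(800,600)))
E
python3 red.py w2; python3 ang.py top scene; python3 to.py 500 -315 186 1.741
```

```text
clock: 10.52
eef_pos: [495.5, -314.9, 185.6]
tool_rot: [3.141, 0.001, 1.741]
force: [-4.1, -0.5, 2.6]
width: 25.6
gripper_force: 2.0
clock: 10.68
eef_pos: [495.7, -314.6, 185.0]
tool_rot: [3.141, 0.001, 1.741]
force: [-1.9, -0.7, -0.0]
width: 25.4
gripper_force: 0.7
1010 r 46.61644660065103 138.14389431251277
35 12 -0.187
50 96 -0.167
65 133 -0.172
80 172 -0.169
95 213 -0.163
110 222 -0.153
orange 9507 313.50825707373514 347.8794572420322
top lever_grip 0.89 [-25.1 115.8] lean -0.213 asin -0.202
top pointer_tip 0.6 [-16.9 106.4] lean -0.157 asin -0.153
scene lever_grip 0.72 [-21.7 122.1] lean -0.176 asin -0.174
scene pointer_tip 0.71 [ 62.6 166.8] lean 0.359 asin 0.599
clock 11.03 units [-0.07  0.17 -0.04] turn -0.0 q [ 0.23  0.63  0.46  1.76 -0.36  0.84  1.03] w 25.8
```

View pics/w2.png

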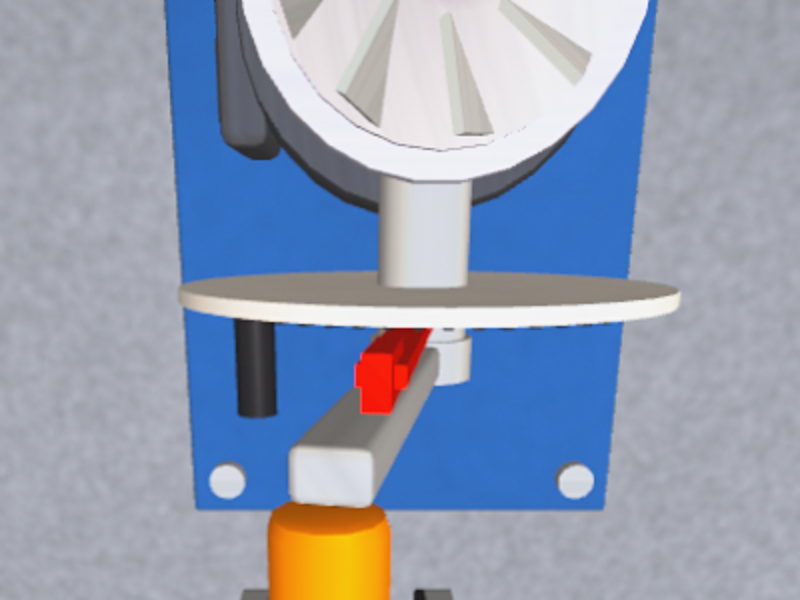

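```bash
python3 - <<'E'
from geo import *
d=cam("wrist")
for n,(x,y),off in [("lever end",(333,476),-39),("lever end front",(333,504),-44),("lever base~",(400,380),-39),("ptr tip",(377,383),-27),("ptr left edge tip",(361,410),-29),("ptr right",(393,410),-29)]:
    q=lever_angles(d,(y/2,150+x/2),off); print(n,np.round(q,1),round(float(np.arctan2(q[0],q[2])),3))
E
```

```text
lever end [-25.4   0.  125.1] -0.201
lever end front [-25.5  -0.  123.6] -0.203
lever base~ [-10.2  -0.   46.4] -0.217
ptr tip [-18.5  -0.  113.4] -0.162
ptr left edge tip [-21.3  -0.  124.2] -0.169
ptr right [-16.5   0.  124.2] -0.132
```

```bash
python3 -m crank '[[[0,0.11,-0.02,0],[0,0.11,-0.02,0],[0,0,0,0],[0,0,0,0]]]'; python3 red.py w3; python3 ang.py top scene
```

```text
clock: 11.42
eef_pos: [500.5, -313.3, 186.1]
tool_rot: [-3.141, -0.0, 1.741]
force: [-2.8, 1.3, 2.2]
width: 25.8
gripper_force: 1.3
1074 r 47.66439587452831 138.239969488097
35 17 -0.17
50 99 -0.17
65 146 -0.174
80 193 -0.17
95 225 -0.158
110 225 -0.148
orange 9688 313.72543352601156 348.48069777043764
top pointer_tip 0.5 [-19.8 112.2] lean -0.175 asin -0.179
scene lever_grip 0.65 [-21.5 125.6] lean -0.17 asin -0.173
scene pointer_tip 0.6 [ -9.  116.8] lean -0.077 asin -0.081
```

View pics/w3.png

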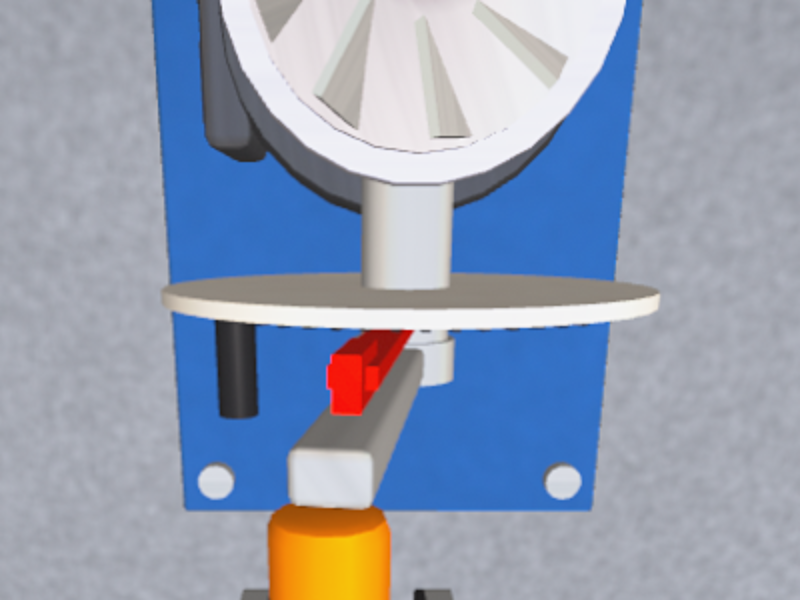

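```bash
python3 - <<'E'
from geo import *
d=cam("wrist")
for n,(x,y),off in [("lever end",(333,476),-39),("ptr tip",(348,383),-27)]:
    q=lever_angles(d,(y/2,150+x/2),off); print(n,np.round(q,1),round(float(np.arctan2(q[0],q[2])),3))
E
python3 -m crank '[[[0,0,0,0],[0,0,0,0],[0,0,0,0],[0,0,0,0],[0,0,0,0]]]' -1
python3 -m crank '[[[0,0,-0.5,0],[0,0,-1,0],[0,0,-1,0],[0,0,-1,0],[0,0,-1,0],[0,0,0,0],[0,0,0,0]]]'; python3 red.py w4; python3 ang.py wrist top scene
```

```text
lever end [-20.4   0.  126.6] -0.16
ptr tip [-18.1  -0.  115.3] -0.156
clock: 12.23
eef_pos: [500.9, -313.5, 186.0]
tool_rot: [3.141, 0.0, 1.741]
force: [-0.4, -0.4, -0.3]
width: 83.6
gripper_force: 0.0
clock: 12.82
eef_pos: [501.3, -314.1, 299.9]
tool_rot: [3.139, 0.002, 1.741]
force: [-1.1, 0.7, -0.1]
width: 85.6
gripper_force: 0.0
342 r 35.966226780210675 158.6779574161309
35 36 -0.194
50 37 -0.169
65 35 -0.205
80 49 -0.158
95 57 -0.155
110 35 -0.142
orange 3934 316.6766649720386 250.62277580071174
wrist lever_grip 0.74 [-21.9 129.9] lean -0.167 asin -0.176
wrist pointer_tip 0.62 [-20. 129.] lean -0.154 asin -0.181
top lever_grip 0.75 [-19.2 109.5] lean -0.173 asin -0.154
top pointer_tip 0.6 [-17.1 100.6] lean -0.169 asin -0.155
scene lever_grip 0.66 [-13.5 126.3] lean -0.107 asin -0.108
scene pointer_tip 0.41 [ -8.2 114.6] lean -0.072 asin -0.074
```

View pics/w4.png

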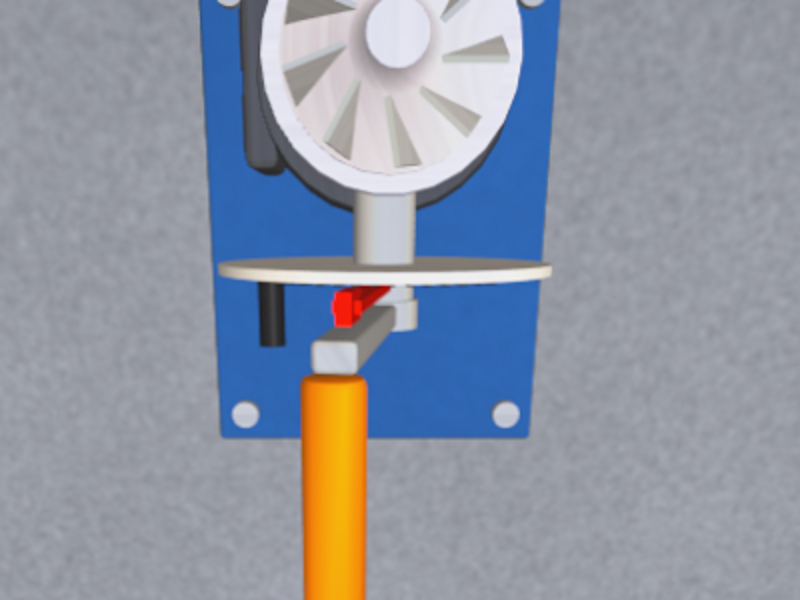

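```bash
python3 to.py 475 205 300 3.848; python3 -m crank '[[[1,0,0,0],[1,0,0,0],[1,0,0,0],[1,0,0,0],[1,0,0,0],[1,0,0,0],[1,0,0,0],[1,0,0,0],[1,0,0,0],[1,0,0,0],[1,0,0,0],[1,0,0,0]]]' -1; python3 to.py 475 205 300 3.848
```

```text
clock 13.32 units [20.61  2.5  -0.07] turn -26.34 q [ 0.18  0.52  0.53  1.61 -0.28  1.09  0.95] w 86.0
clock: 14.32
eef_pos: [449.5, -16.7, 298.6]
tool_rot: [3.141, -0.0, 1.741]
force: [-0.1, 0.6, -0.1]
width: 85.4
gripper_force: 0.0
clock 14.32 units [ 8.57  2.5  -0.05] turn -26.34 q [-0.43  0.29  0.52  1.96 -0.18  0.94  0.35] w 85.4
```

```bash
python3 -m crank '[[[1,0.3,0,0],[1,0.3,0,0],[1,0.3,0,0],[1,0.3,0,0],[1,0.3,0,0],[1,0.3,0,0],[1,0.3,0,0],[1,0.3,0,0],[0.6,0,0,0],[0,0,0,-1],[0,0,0,-1],[0,0,0,-1]]]';  python3 -m crank '[[[0,0,0,-1],[0,0,0,-1],[0,0,0,-1],[0,0,0,-1],[0,0,0,-1],[0,0,0,-1],[0,0,0,-1],[0,0,0,-1],[0,0,0,-1],[0,0,0,-1],[0,0,0,-1],[0,0,0,-1]]]' -0.05; python3 -m crank '[[[0,0,0,-1],[0,0,0,-1],[0,0,0,-1],[0,0,0,-1],[0,0,0,-1],[0,0,0,-1],[0,0,0,-1],[0,0,0,-1],[0,0,0,-1],[0,0,0,-1],[0,0,0,-1],[0,0,0,-0.4]]]'; python3 to.py 475 205 300 3.848; cat > kn.py <<'E'
import sys
from m4 import *   # refit prints
E
cat > kw.py <<'E'
from geo import *
import sys
p=np.load("con.npy"); x,y,z,yaw,u=p[:5]; Rp=rz(yaw)@R.from_euler('y',-T).as_matrix(); k=np.array([x,y,z])+Rp@[u,0,0]
def pan(d,rc,h): return Rp.T@(plane(ray(d,rc),k+Rp[:,2]*h,Rp[:,2])-k)
if __name__=="__main__":
  I={}
  for c in ("wrist","top","scene"):
    d=cam(c); I[c]=d
    for t,h in (("knob_grip",34),("marker_tip",6)):
        for o in ctrl.place_of(c,t)[:2]:
            q=pan(d,o["position"],h); print(c,t,np.round(o["position"],1),round(o["confidence"],2),np.round(q,1),"ang",round(float(np.arctan2(q[1],q[0])),3))
  d=I["wrist"]; im=np.ascontiguousarray(d["img"][:,:,::-1]); hs=cv2.cvtColor(im,cv2.COLOR_BGR2HSV)
  m=cv2.inRange(hs,(20,150,120),(32,255,255)); ys,xs=np.nonzero(m)
  if len(xs): q=pan(d,(ys.mean(),xs.mean()),5); print("yellow",len(xs),ys.mean(),xs.mean(),np.round(q,1),np.arctan2(q[1],q[0]))
  if len(sys.argv)>1: cv2.imwrite(f"pics/{sys.argv[1]}.png",im)
E
python3 kw.py k1
```

```text
clock: 15.32
eef_pos: [472.5, 204.7, 298.4]
tool_rot: [-3.141, 0.0, 1.986]
force: [0.5, 0.4, 0.4]
width: 85.4
gripper_force: 0.0
clock: 16.32
eef_pos: [472.7, 204.1, 298.5]
tool_rot: [-3.142, 0.0, 2.944]
force: [-0.5, -0.1, -0.0]
width: 45.0
gripper_force: 0.0
clock: 17.32
eef_pos: [472.6, 204.1, 298.5]
tool_rot: [3.142, -0.0, -2.427]
force: [0.3, -0.6, 1.1]
width: 44.8
gripper_force: 0.0
clock 17.32 units [-0.1  -0.03 -0.06] turn -78.44 q [-0.42  0.36 -0.06  1.8   0.03  0.99  1.8 ] w 44.8
wrist marker_tip [254.7 260. ] 0.78 [ 38.1 -29.    6. ] ang -0.651
top knob_grip [298.9 147.9] 0.68 [-6.9  2.7 34. ] ang 2.762
top marker_tip [274.4 174. ] 0.63 [ 39. -29.   6.] ang -0.638
scene knob_grip [239.8 478. ] 0.69 [ 3.4  8.1 34. ] ang 1.173
scene marker_tip [391.8 358.6] 0.66 [655.2 285.5   6. ] ang 0.411
scene marker_tip [242.3 446.1] 0.62 [ 17.1 -38.    6. ] ang -1.148
yellow 344 256.69476744186045 257.4912790697674 [ 40.3 -28.9   5. ] -0.6225577661319385
```

View pics/k1.png

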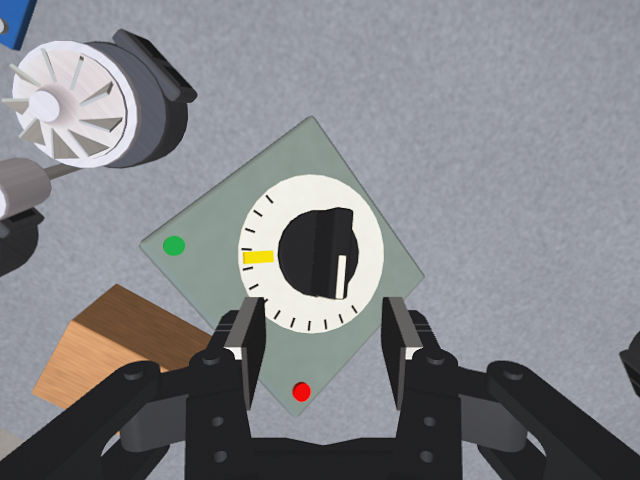

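```bash
cat >> kw.py <<'E'
E
python3 - <<'E'
from kw import *
d=cam("wrist")
for n,rc,h in [("dial c",(254,311),1),("white end",(297,341),44),("far end",(208,342),44),("stripe in",(256,342),44),("corner TL",(141*0+245,141),0),("apex low",(117,312),0),("right",(274,425),0),("red side",(416,296),0)]:
    q=pan(d,rc,h); print(n,np.round(q,1))
a=pan(d,(297,341),44)-pan(d,(208,342),44); print("bar ang",np.arctan2(a[1],a[0]),np.hypot(*a[:2]))
print("k",k,"yaw",yaw)
E
```

```text
dial c [ 4.6 -1.6  1. ]
white end [20.7 24.2 44. ]
far end [-20.4 -23.1  44. ]
stripe in [ 1.5  2.8 44. ]
corner TL [ 94.9 -85.4  -0. ]
apex low [-67.6 -85.6  -0. ]
right [-71.   85.8  -0. ]
red side [94.  86.1 -0. ]
bar ang 0.8568834470017457 62.697042618790285
k [500.93669708 220.16406989 133.58073975] yaw -0.23812373389654873
```

```bash
cat > way.py <<'E'
from kw import *
s=ctrl.read_state(); P=s["eef_pos"]; Y=s["tool_rot"][2]
print("clock",s["clock"],"q7",round(s["qpos"][6],2),"w",round(s["width"],1),"F",np.round(s["force"],1))
phis=[float(a) for a in sys.argv[1:]]
for f in phis:
    B=k+Rp@[22*np.cos(f),22*np.sin(f),38]-[0,0,12]
    dd=Rp@[np.cos(f),np.sin(f),0]; yw=np.arctan2(dd[1],dd[0])+np.pi
    M=R.from_euler('xyz',[np.pi,0,Y]).as_matrix(); u=M.T@(B-P)/25; t=(Y-yw+np.pi)%(2*np.pi)-np.pi
    print(f,"B",np.round(B,1),"units",np.round(u,2),"turn",round(t/.08,2)); P=B;Y=yw
E
python3 way.py 0.857 0.6 0.3 0 -0.3 -0.6 -0.8 -1
```

```text
clock 17.8167 q7 1.79 w 44.6 F [-0.3  0.3 -0.4]
0.857 B [497.5 238.1 161.5] units [-1.64  0.38  5.48] turn 0.18
0.6 B [499.6 233.3 163.5] units [ 0.06 -0.2  -0.08] turn 3.23
0.3 B [500.6 226.9 165. ] units [ 0.07 -0.25 -0.06] turn 4.1
0.0 B [499.9 220.4 165.5] units [ 0.06 -0.26 -0.02] turn 4.35
-0.3 B [497.5 214.3 165. ] units [ 0.03 -0.26  0.02] turn 4.35
-0.6 B [493.7 209.1 163.5] units [ 0.01 -0.26  0.06] turn 4.1
-0.8 B [490.6 206.4 162. ] units [-0.01 -0.17  0.06] turn 2.54
-1.0 B [487.1 204.5 160.2] units [-0.01 -0.16  0.07] turn 2.38
```

```bash
python3 -m crank '[[[-0.55,0.13,0.8,0.18],[-0.55,0.13,0.8,0],[-0.55,0.13,0.8,0],[0,0,0.8,0],[0,0,0.5,0],[0,0,0,0]]]' 0.1; python3 -m crank '[[[0,0,0.4,0],[0,0,0.4,0],[0,0,0.4,0],[0,0,0.4,0],[0,0,0.15,0],[0,0,0,0],[0,0,0,0]]]'; python3 way.py 0.857 0.5; python3 - <<'E'
from kw import *
d=cam("wrist"); im=d["img"][:,:,::-1]; cv2.imwrite("pics/k2.png",im)
E
```

```text
clock: 18.32
eef_pos: [496.0, 237.6, 203.2]
tool_rot: [3.14, -0.006, -2.445]
force: [-1.6, 0.6, 0.8]
width: 38.2
gripper_force: 0.0
clock: 18.9
eef_pos: [497.8, 238.3, 162.2]
tool_rot: [3.142, -0.0, -2.445]
force: [1.0, -0.2, -0.3]
width: 38.6
gripper_force: 0.0
clock 18.9 q7 1.72 w 38.6 F [ 1.  -0.2 -0.3]
0.857 B [497.5 238.1 161.5] units [0.01 0.   0.03] turn 0.0
0.5 B [500.1 231.2 164.1] units [ 0.1  -0.28 -0.1 ] turn 4.56
```

```bash
python3 -m crank '[[[0,0,0,0],[0,0,0,0],[0,0,0,0]]]' 0.3; python3 -m crank '[[[0.02,-0.06,-0.03,0.9],[0.02,-0.06,-0.03,0.9],[0.02,-0.06,-0.02,0.9],[0.02,-0.06,-0.02,0.9],[0.02,-0.06,-0.01,0.9],[0.02,-0.06,-0.01,0.9],[0.02,-0.06,-0.01,0.9],[0.02,-0.06,-0.01,0.9],[0.02,-0.06,-0.01,0.9],[0.02,-0.06,-0.01,0.9],[0.01,-0.06,0,0.9],[0.01,-0.06,0,0.9]]]'; cat > st.py <<'E'
from kw import *
d=cam("wrist"); im=np.ascontiguousarray(d["img"][:,:,::-1]); hs=cv2.cvtColor(im,cv2.COLOR_BGR2HSV)
m=cv2.inRange(hs,(0,0,170),(180,70,255)); n,L,S,C=cv2.connectedComponentsWithStats(m)
for i in range(1,n):
    if 60<S[i,4]<4000:
        ys,xs=np.nonzero(L==i); (cx,cy),(w,h),_=cv2.minAreaRect(np.c_[xs,ys].astype(np.float32))
        q=pan(d,(cy,cx),44)
        if np.hypot(*q[:2])<45:
            vx,vy,x0,y0=cv2.fitLine(np.c_[xs,ys].astype(np.float32),cv2.DIST_L2,0,.01,.01).ravel()
            a=pan(d,(y0+20*vy,x0+20*vx),44)-pan(d,(y0-20*vy,x0-20*vx),44)
            print("comp",S[i,4],round(cx),round(cy),"size",round(w),round(h),"q",np.round(q,1),"dir",round(float(np.arctan2(a[1],a[0])),3),"pos ang",round(float(np.arctan2(q[1],q[0])),3))
m=cv2.inRange(hs,(20,150,120),(32,255,255)); ys,xs=np.nonzero(m)
if len(xs): q=pan(d,(ys.mean(),xs.mean()),5); print("yellow",len(xs),np.round(q,1),round(float(np.arctan2(q[1],q[0])),3))
if len(sys.argv)>1: cv2.imwrite(f"pics/{sys.argv[1]}.png",im)
E
python3 st.py k3; sed -i 's/phis=.*/phis=[float(a) for a in sys.argv[1:]]/' way.py; python3 way.py 0 -0.3 -0.6
```

```text
clock: 19.2
eef_pos: [498.1, 238.4, 162.7]
tool_rot: [-3.141, 0.001, -2.445]
force: [-0.2, -0.6, 0.6]
width: 29.8
gripper_force: 0.0
clock: 20.2
eef_pos: [498.2, 222.1, 167.1]
tool_rot: [3.138, 0.001, 2.972]
force: [-0.1, 2.7, 2.8]
width: 29.8
gripper_force: 1.7
comp 1220 336 316 size 85 15 q [15.9  5.5 44. ] dir 0.244 pos ang 0.333
comp 92 260 350 size 11 14 q [ 29.  -20.3  44. ] dir 0.824 pos ang -0.611
comp 98 386 350 size 11 15 q [26.5 23.8 44. ] dir 2.362 pos ang 0.732
clock 20.25 q7 1.09 w 30.1 F [0.8 2.2 2.3]
0.0 B [499.9 220.4 165.5] units [-0.07 -0.04  0.07] turn 0.82
-0.3 B [497.5 214.3 165. ] units [ 0.03 -0.26  0.02] turn 4.35
-0.6 B [493.7 209.1 163.5] units [ 0.01 -0.26  0.06] turn 4.1
```

```bash
python3 -m crank '[[[-0.01,-0.05,0.02,0.8],[-0.01,-0.05,0.02,0.8],[0,-0.05,0.01,0.8],[0,-0.05,0.01,0.8],[0,-0.05,0.01,0.8],[0,-0.05,0.01,0.8],[0,-0.05,0.01,0.8],[0,-0.05,0.01,0.8],[0,-0.05,0.02,0.8],[0,-0.05,0.02,0.8],[0,-0.05,0.02,0.8],[0,0,0,0]]]'; python3 st.py k4;  python3 way.py -0.6 -0.8 -1
```

```text
clock: 21.25
eef_pos: [493.0, 209.1, 163.0]
tool_rot: [3.139, 0.0, 2.271]
force: [1.4, 2.6, 3.6]
width: 29.9
gripper_force: 1.6
comp 1263 325 315 size 86 15 q [14.  -6.9 44. ] dir -0.541 pos ang -0.458
comp 89 260 350 size 11 14 q [ 11.6 -34.3  44. ] dir 0.248 pos ang -1.246
comp 91 386 350 size 11 15 q [34.5  5.3 44. ] dir 1.783 pos ang 0.151
yellow 1224 [ 39.5 -27.6   5. ] -0.61
clock 21.3 q7 0.59 w 29.7 F [0.9 2.1 3.5]
-0.6 B [493.7 209.1 163.5] units [-0.01  0.03 -0.02] turn 0.58
-0.8 B [490.6 206.4 162. ] units [-0.01 -0.17  0.06] turn 2.54
-1.0 B [487.1 204.5 160.2] units [-0.01 -0.16  0.07] turn 2.38
```

```bash
cat >> st.py <<'E'
if len(xs):
    for sl in [m]:
        (cx,cy),(w,h),ang=cv2.minAreaRect(np.c_[xs,ys].astype(np.float32)); vx,vy,x0,y0=cv2.fitLine(np.c_[xs,ys].astype(np.float32),cv2.DIST_L2,0,.01,.01).ravel()
        a=pan(d,(y0+20*vy,x0+20*vx),6)-pan(d,(y0-20*vy,x0-20*vx),6); print("yellow dir",w,h,np.arctan2(a[1],a[0]), "box",xs.min(),xs.max(),ys.min(),ys.max())
E
python3 -m crank '[[[0,-0.03,0.01,0.5],[0,-0.03,0.01,0.5],[0,0,0,0],[0,0,0,0]]]'; python3 st.py k5
```

```text
clock: 21.63
eef_pos: [491.5, 207.3, 162.1]
tool_rot: [3.14, 0.0, 2.193]
force: [0.7, 2.8, 2.6]
width: 29.9
gripper_force: 1.6
comp 1254 324 315 size 14 87 q [12.7 -8.6 44. ] dir 2.478 pos ang -0.593
comp 89 260 350 size 11 14 q [  8.6 -36.   44. ] dir 0.187 pos ang -1.336
comp 91 386 350 size 11 15 q [34.3  2.5 44. ] dir 1.715 pos ang 0.074
yellow 1229 [ 39.6 -27.8   5. ] -0.612
yellow dir 23.86334991455078 55.97267532348633 -0.6114297269915194 box 344 368 360 416
```

```bash
python3 -m crank '[[[0,0,0,0],[0,0,0,0],[0,0,0,0]]]' 0.1; python3 -m crank '[[[0,0,-0.5,0],[0,0,-1,0],[0,0,-1,0],[0,0,-1,0],[0,0,-1,0],[0,0,-0.5,0],[0,0,0,0],[0,0,0,0]]]'; python3 st.py k6; python3 kw.py | grep -v scene; python3 - <<'E'
import cv2
im=cv2.imread("pics/k6.png")[160:430,180:540]; cv2.imwrite("pics/k6c.png",cv2.resize(im,(800,600),interpolation=cv2.INTER_CUBIC))
E
```

```text
clock: 21.93
eef_pos: [490.1, 206.0, 161.3]
tool_rot: [-3.139, -0.0, 2.19]
force: [-0.1, 0.2, -0.4]
width: 38.3
gripper_force: 0.0
clock: 22.6
eef_pos: [490.7, 206.6, 286.7]
tool_rot: [-3.142, -0.0, 2.19]
force: [-0.0, -0.5, -0.2]
width: 38.2
gripper_force: 0.0
comp 375 325 222 size 46 8 q [13.1 -8.7 44. ] dir 2.47 pos ang -0.584
yellow 421 [ 40.1 -27.6   5. ] -0.602
yellow dir 29.0 14.0 2.4860927479882804 box 337 351 261 290
wrist knob_grip [202.5 333. ] 0.96 [ 1.7  1.4 34. ] ang 0.706
wrist marker_tip [274.  346.6] 0.8 [ 39.4 -25.5   6. ] ang -0.576
top knob_grip [297.7 147.6] 0.91 [-4.5  3.5 34. ] ang 2.479
top marker_tip [177.3 306.7] 0.69 [ 281.  -215.7    6. ] ang -0.655
top marker_tip [275.2 174.1] 0.55 [ 37.4 -29.3   6. ] ang -0.665
yellow 426 276.5399061032864 345.4107981220657 [ 40.1 -27.6   5. ] -0.602408266951495
```

View pics/k6c.png

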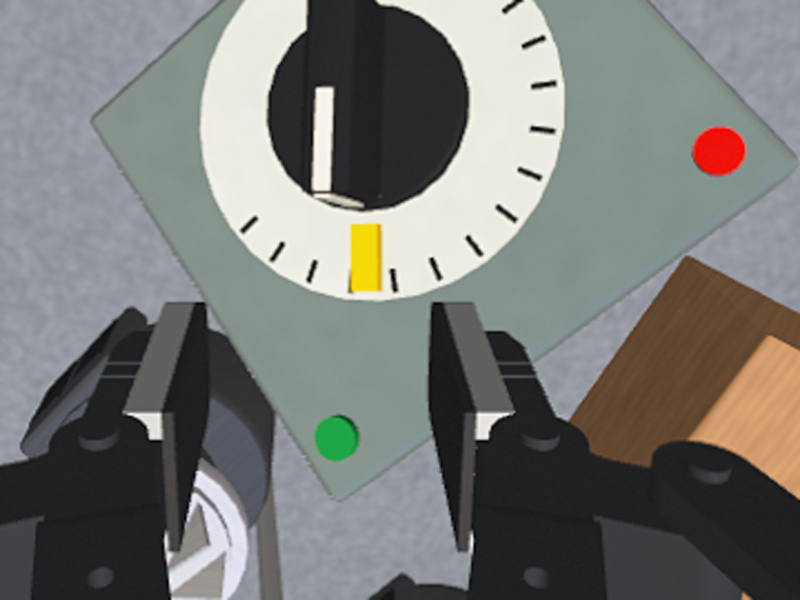

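```bash
python3 ang.py top; python3 - <<'E'
from cell import ctrl
print(ctrl.finish_job())
E
```

```text
top lever_grip 0.73 [-20.8 128.4] lean -0.161 asin -0.168
top pointer_tip 0.53 [-13.3 120.6] lean -0.11 asin -0.12
the job is handed in; nothing more can be done
None
```

The job is handed in (no verdict returned): I pulled the lever to its stop, then set it to within about 0.02 rad of the red pointer on the close wrist views (a last top-camera fix read about 0.05). I turned the knob to within about 0.02–0.07 rad of the yellow marker, and the arm ended clear of everything.

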